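# Lime into the crock, lids on, outer cover lifted away

## Robot

A 6-joint arm with a two-finger parallel gripper is mounted at the origin on the work surface. World frame = base frame: x ahead of the robot, y to its left, z up, the work surface at z = 0. Lengths are in m, angles in rad, forces in N, time in s.
With the tool pointing down it reaches from about 0.25 to 0.775 m from the base axis. Payload 4 kg.
Tool frame: the origin (TCP) lies at the very end of the fingers, on their centre line; the grasp point (between the pads) lies 19 mm behind it (robot.hold_point_z is the distance from the TCP to the grasp point, in m); z points along the fingers, y is the line along which they close (so a half turn about z gives the same grasp; the last joint's range is limited). The gripper opens to 94 mm and grips with 3 to 60 N. Pads are 16 mm wide; open, the fingers measure 119 mm over their backs; the gripper's body (75 mm by 177 mm) begins 78 mm behind the grasp point.
Start: joints at [1.094, 0.087, 1.371, -0, 1.684, -0.103], TCP at [0.201, 0.512, 0.171] pointing down, gripper open.
Joint ranges: [-3.1, 3.1], [-0.76, 2.03], [0.27, 2.55], [-1.08, 4.22], [0.17, 2.65], [-2.57, 2.57]. Speed limits (rad/s): [2.79, 2.79, 3.14, 3.14, 3.14, 3.14].

## Interface

Orientations are given as [roll, pitch, yaw] about the fixed x, y, z axes, in that order (R = Rz(yaw) Ry(pitch) Rx(roll)).
In Python, from bench import robot gives the robot as it stands.
- The arm moves only by the tool carry_out, never from a script. Its argument "steps" is a list of rows, each a list of 3 entries, a list of its own where there are three numbers: the shift along the tool's x, y, z in m, then the turn about the tool's z in units of 10 degrees (1.0 is 10 degrees), then the closure, from -1 (fully open) to 1 (shut). In form: [[[tx, ty, tz], roll, jaw], ...]. A call has 1 to 10 rows; each row is the pose to reach, as a shift and turn from the pose commanded when the call began, along the tool's axes at that moment; what a row does not reach only later rows make up. A row lasts 1/8 s, in which the tool goes at most 62.5 mm and 10.7 degrees, less where a joint would pass 70% of its speed; a pose out of reach is approached as far as the arm can. A call with a gripper value outside its range is refused whole. The fingers move at their own pace and stop on an object; the grip force is fixed at half the most. Time passes only in rows, so rows that repeat a pose let the fingers close. It gives the time, the measured TCP pose, the force, the opening and the grip force at its end, in the units of the state.
- robot.get_obs(): the state, without advancing time (a new reading comes with each control period).
- robot.snapshot(name): name is "scene" or "top" or "wrist"; returns a dict with "image" (480x640x3 uint8, red, green, blue), "z_map" (480x640 float32, m along the optical axis (not along the pixel's ray), 0 where there is no reading), "mtx" (3x3 intrinsics, pixels), "R" (3x3) and "t" (3): a world point X has camera coordinates R X + t. Camera axes: x right, y down, z forward; pixel columns grow to the right and rows downward; lengths in m; the calibration is good to about 2 mm. A picture is of the moment at which its call begins.
- robot.close_job(): hands the job in; it is judged then, once.
The state is a dict: "time": time; "joint_positions": joint angles; "qvel": joint speeds; "joint_torque": joint torques, N m; "tool_pos": TCP position; "ee_rot": TCP orientation; "wrist_force": force on the tool from outside, world axes, zero at the start; "wrist_torque": the same for the moment, N m; "width": finger opening in m; "finger_force": force on a finger pad.
Only numpy, scipy, OpenCV 4.12 (cv2) and the standard library are available. Lean on these libraries where they do the work, as an engineer would, in place of code of your own. Each camera call takes 0.05 s, during which the arm holds its last target. There are 200 camera calls.

## Task

Lower the lime gently into the deep blue crock and let go of it there, without dropping it or pressing it down. Then carry the nested lids over together by the black knob and lower them until the steel strainer lid is fully home in the crock's mouth, and let go of the knob. Finally take the orange cover by its collar and lift it off alone, leaving the strainer lid seated, and finish still holding the cover level, wholly clear above the top of the black knob, so that juice can be poured through the strainer; leave the crock and everything else standing where they are.

Things in the scene. Friction and masses are not known exactly. Their poses are not given: they have to be found in the camera images.
- crock: Round blue ceramic crock, open at the top, loose, 1.1 kg. 140 mm outside diameter, 90 mm high; inside 128 mm wide at the mouth, narrowing to about 115 mm at the floor, wall 6 mm. Origin at the centre of its underside, z up; the inner floor is 8 mm and the rim 90 mm above the origin.
- crock_rim (a point): Centre of the crock's mouth, level with the rim (90 mm above its underside).
- strainer: Inner lid, steel, 0.24 kg, origin at the centre of its underside, z up: a plug 120 mm wide, 12 mm high that enters the crock's mouth (4 mm play all round), then a flange 140 mm wide, 5 mm thick that rests on the rim, and a central upright black knob 18 mm wide, its top 94 mm up. Starts standing on the worktop. Fully home, its origin is 78 mm above the crock's underside.
- strainer_knob_top (a point): Centre of the top end of the black knob, 94 mm above the strainer's origin. Its upper 40 mm stands free above the cover's collar. Lifting the strainer by the knob also carries the cover that lies on it.
- cover: Outer lid, orange plastic, 0.11 kg, lying loose on the strainer; origin at the centre of its lower edge, z up, 12 mm above the strainer's origin when nested. Disc 152 mm wide, 5 to 10 mm up, its edge hanging 5 mm around the strainer's flange (3 mm play); central upright collar, a tube 46 mm outside, 30 mm inside, 10 to 42 mm up, through which the knob passes freely.
- cover_collar_top (a point): Centre of the top edge of the cover's collar, 42 mm above the cover's origin. Lifted straight up by the collar, the cover comes off alone.
- lime_center (a point): Centre of the lime, a green ball of 56 mm diameter, about 75 g, that starts resting in a fixed cork ring of 54 mm outside diameter and 8 mm height.
- tumbler_a: Glass tumbler, bystander, 68 mm diameter, 85 mm high. Origin at the centre of its underside.
- tumbler_b: The second glass tumbler, bystander, the same. Origin at the centre of its underside.
- funnel: Stainless steel funnel standing mouth down, bystander, 110 mm diameter, 125 mm high. Origin at the centre of its underside.
- pitcher: White plastic pitcher with a closed grey twist cap, bystander, 112 mm diameter (handle to 100 mm from its axis), 215 mm high. Origin at the centre of its underside.
- lime: The lime itself. Its origin is a point on its skin (28 mm from the centre) that turns as it rolls: use lime_center for its place.
Not all that is in view belongs to the job. Of the things like the lime, leave any that is pink; of the rest the smaller one is meant. What is shaped like the strainer but pink is not meant.

How it is judged:
On the way, in this order (a step that is already met when the one before it is completed fails the run):
1. the lime lies inside the crock, let go (horizontal distance between lime_center and crock below 0.05 m and z of lime_center in the frame of crock between 0.02 and 0.055 m and contact force between lime and the fingers below 0.05 N), for 0.2 s.
2. both lids, still nested, are seated on the crock and the knob is let go (horizontal distance between strainer and crock below 0.009 m and z of strainer in the frame of crock between 0.074 and 0.082 m and angle between the z axis of strainer and the z axis of crock, either way round below 0.06 rad and horizontal distance between cover and strainer below 0.008 m and z of cover in the frame of strainer below 0.016 m and contact force between strainer and the fingers below 0.05 N), for 0.2 s.
At the end, for the whole second after the job is handed in: Lime in the crock; strainer seated in it (within 9 mm of its axis, 74 to 82 mm up, 0.06 rad), untouched; cover held still by the fingers, within 0.2 rad of level, lower edge 96 mm or more above the strainer's underside (above the knob), touching neither; crock upright (horizontal distance between lime_center and crock below 0.05 m and z of lime_center in the frame of crock between 0.02 and 0.055 m and horizontal distance between strainer and crock below 0.009 m and z of strainer in the frame of crock between 0.074 and 0.082 m and angle between the z axis of strainer and the z axis of crock, either way round below 0.06 rad and z of cover in the frame of strainer above 0.096 m and angle between cover's own z axis and vertical below 0.2 rad and linear speed of cover below 0.05 m/s and contact force between cover and the fingers above 0.5 N and contact force between cover and strainer below 0.05 N and contact force between cover and crock below 0.05 N and contact force between strainer and the fingers below 0.05 N and angle between crock's own z axis and vertical below 0.05 rad); the arm keeps its last pose, push and grip.
It fails at once if the lime was dropped (over 0.6 m/s out of the fingers) or pressed or banged on the crock with over 15 N ((contact force between lime and the fingers below 0.05 N and linear speed of lime above 0.6 m/s) or contact force between lime and crock above 15 N).
It fails at once if the lids were dropped (strainer over 0.6 m/s out of the fingers) (contact force between each of strainer, cover and the fingers below 0.05 N and linear speed of strainer above 0.6 m/s).
It fails at once if the cover came off the strainer lid while that was not seated in the crock (z of cover in the frame of strainer above 0.024 m and not (horizontal distance between strainer and crock below 0.009 m and z of strainer in the frame of crock between 0.074 and 0.082 m and angle between the z axis of strainer and the z axis of crock, either way round below 0.06 rad)).
It fails at once if the crock was shifted more than 30 mm (distance of crock from where it was at the start of the episode above 0.03 m).
It fails at once if a bystander was shifted more than 30 mm or tipped (distance of any of tumbler_a, tumbler_b, funnel, pitcher from where it was at the start of the episode above 0.03 m or angle between any of tumbler_a, tumbler_b, funnel, pitcher's own z axis and vertical above 0.3 rad).
It also fails if it takes over 72 s, if anything falls off the work surface, if the arm or the gripper's body presses on something with over 40 N, if the wrist force passes 120 N, or if a joint passes its speed limit or range.

## Working session

There is one attempt and no reset: what is moved stays moved. The work goes in short steps, Python scripts to look and compute and a tool call to move; the robot and the scene stay as the last step left them, time stands still between calls to the robot, and variables do not carry over. Pictures are saved under pics/ and viewed, at most 10 in all, crops included, and the job is handed in when it is done.

Besides the shell and the picture viewer there is one more tool, called after "Emit:" by a JSON object that holds its "op" and its "data", one argument or row to a line. carry_out: Moves the arm, as the interface text tells. Its arguments: {"type":"object","properties":{"steps":{"type":"array","items":{"type":"array"}}},"required":["steps"]}

```bash
mkdir -p pics; ls
cat > h.py <<'E'
import numpy as np, cv2
from bench import robot
def snap(n):
    s=robot.snapshot(n); s['t']=np.array(s['t']).ravel(); return s
def world(s):
    z=s['z_map']; K=np.array(s['mtx']); v,u=np.indices(z.shape)
    c=np.stack([(u-K[0,2])/K[0,0]*z,(v-K[1,2])/K[1,1]*z,z],-1)
    return (c-s['t'])@np.array(s['R'])
def save(s,p): cv2.imwrite('pics/'+p,cv2.cvtColor(s['image'],cv2.COLOR_RGB2BGR))
E
python3 - <<'E'
from h import *
import pickle
d={}
for n in ('scene','top'):
    s=snap(n); d[n]=s; save(s,n+'0.png'); print(n,np.round(np.array(s['R']),3).tolist(),np.round(s['t'],3))
pickle.dump(d,open('d0.pkl','wb'))
o=robot.get_obs(); print({k:np.round(v,3) for k,v in o.items()})
E
```

```text
pics
scene [[0.853, 0.522, 0.001], [0.335, -0.546, -0.768], [-0.401, 0.655, -0.641]] [-0.38  -0.174  1.541]
top [[0.009, -1.0, -0.029], [-0.99, -0.005, -0.142], [0.142, 0.03, -0.989]] [-0.079  0.499  0.988]
{'time': np.float64(0.1), 'joint_positions': array([ 1.094,  0.088,  1.372,  0.   ,  1.684, -0.103]), 'qvel': array([-0.   ,  0.   , -0.004, -0.002,  0.   , -0.002]), 'joint_torque': array([ 4.0000e-03, -3.4125e+01, -3.0330e+01,  7.2000e-02,  3.0000e-02,
       -0.0000e+00]), 'tool_pos': array([0.201, 0.512, 0.17 ]), 'ee_rot': array([-3.14 , -0.   ,  2.768]), 'wrist_force': array([ 0.814,  0.45 , -0.89 ]), 'wrist_torque': array([ 0.011, -0.033,  0.031]), 'finger_force': np.float64(0.0), 'width': np.float64(0.094)}
```

View pics/scene0.png

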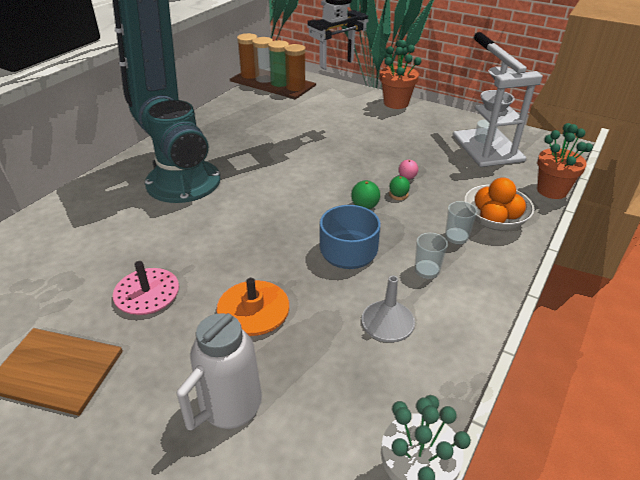

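View pics/top0.png

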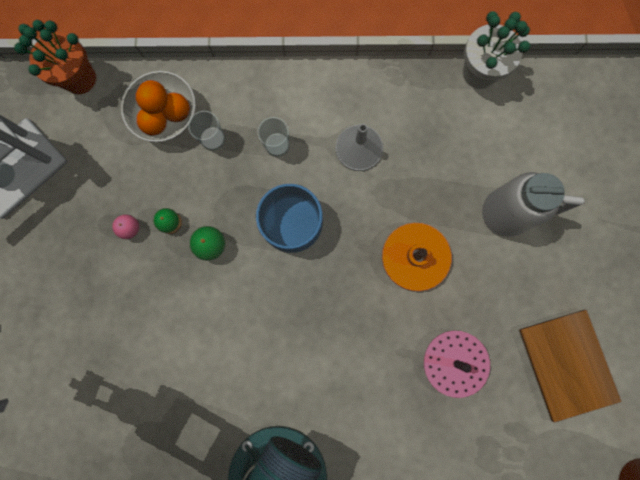

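The scene view shows the small lime at (400,186), with the larger green ball at (366,195) and the pink one at (409,169). The crock is at (350,235) and the nested orange and black lids are at (253,303). In the top view the lime is at (166,220), the crock at (290,217) and the lids at (417,257).

Run:
```python
from h import *
import pickle
from scipy.optimize import least_squares as ls
d=pickle.load(open('d0.pkl','rb'))
seeds={'scene':dict(lime=(400,186),big=(366,195),pink=(409,169),crock=(350,235),cov=(253,303),fun=(388,318),ta=(430,255),tb=(460,222),pit=(225,370)),
'top':dict(lime=(166,220),big=(207,243),pink=(126,227),crock=(290,217),cov=(417,257),fun=(360,148),ta=(273,135),tb=(207,130),pit=(530,200))}
for n,s in d.items():
    W=world(s); hsv=cv2.cvtColor(s['image'],cv2.COLOR_RGB2HSV); H,S,V=cv2.split(hsv)
    m={'green':(H>50)&(H<75)&(S>150),'pink':(H>155)&(S>80),'orange':(H>5)&(H<22)&(S>200),'blue':(H>100)&(H<120)&(S>110)}
    m={k:cv2.connectedComponents(v.astype(np.uint8))[1] for k,v in m.items()}
    for k,c in (('lime','green'),('big','green'),('pink','pink')):
        u,v=seeds[n][k]; L=m[c]; P=W[(L==L[v,u])&(L>0)&(s['z_map']>0)]
        f=ls(lambda p:np.linalg.norm(P-p[:3],axis=1)-p[3],[*P.mean(0),.03],loss='soft_l1',f_scale=.002)
        print(n,k,len(P),f.x.round(4))
    def circ(P):
        f=ls(lambda p:np.linalg.norm(P[:,:2]-p[:2],axis=1)-p[2],[*P[:,:2].mean(0),.03],loss='soft_l1',f_scale=.002); return f.x.round(4)
    for k,c in (('crock','blue'),('cov','orange')):
        u,v=seeds[n][k]; Lb=m[c][v-45:v+45,u-45:u+45]; Wb=W[v-45:v+45,u-45:u+45]
        P=Wb[(Lb>0)]; z=P[:,2]; zt=np.percentile(z,98)
        if k=='crock': Q=P[z>zt-.005]; print(n,k,zt.round(4),circ(Q),len(Q))
        else:
            Q=P[(z<.03)&(z>.012)]; hull=cv2.convexHull((Q[:,:2]*1).astype(np.float32))[:,0]
            print(n,'disc',np.median(Q[:,2]).round(4),circ(hull),'collar z',zt.round(4),circ(P[z>zt-.005]))
            B=(V[v-45:v+45,u-45:u+45]<60)&(Wb[...,2]>.06)&(Wb[...,2]<.13)
            K=Wb[B]; print(n,'knob',len(K),K.mean(0).round(4) if len(K) else '',K[:,2].max() if len(K) else ''); 
            if len(K):print(K[K[:,2]>K[:,2].max()-.006].mean(0).round(4))
    for k in ('fun','ta','tb','pit'):
        u,v=seeds[n][k]; print(n,k,W[v,u].round(3))
```

```text
scene lime 250 [0.5505 0.2564 0.0313 0.0259]
scene big 434 [0.4973 0.16   0.041  0.0367]
scene pink 288 [0.5347 0.3501 0.0294 0.0282]
scene crock 0.0929 [ 0.5498 -0.0239  0.0664] 324
scene disc 0.0232 [ 0.4735 -0.3004  0.0749] collar z 0.0563 [ 0.5831 -0.739   0.4481]
scene knob 116 [ 0.4763 -0.3034  0.0809] 0.09750236091789764
[ 0.4744 -0.3019  0.0949]
scene fun [ 0.737 -0.201  0.042]
scene ta [ 0.746 -0.015  0.075]
scene tb [0.76  0.135 0.073]
scene pit [ 0.607 -0.535  0.161]
top lime 373 [0.5475 0.2602 0.0296 0.0267]
top big 661 [0.4949 0.1628 0.0395 0.0372]
top pink 497 [0.5326 0.3516 0.0272 0.0284]
top crock 0.0917 [ 0.546  -0.0204  0.0662] 438
top disc 0.0218 [ 0.4698 -0.2965  0.0739] collar z 0.0543 [ 0.4703 -0.2966  0.0196]
top knob 65 [ 0.4685 -0.2937  0.0868] 0.09683046056248984
[ 0.4693 -0.2956  0.0937]
top fun [ 0.707 -0.172  0.05 ]
top ta [0.755 0.028 0.006]
top tb [0.767 0.184 0.005]
top pit [ 0.554 -0.471  0.204]
```

Emit:
{"op": "carry_out", "data": {
  "steps": [
    [[-0.417,-0.11,0.0],6.86,-1],
    [[-0.417,-0.11,0.0],6.86,-1],
    [[-0.417,-0.11,0.0],6.86,-1],
    [[-0.417,-0.11,0.0],6.86,-1],
    [[-0.417,-0.11,0.0],6.86,-1],
    [[-0.417,-0.11,0.0],6.86,-1],
    [[-0.417,-0.11,0.0],6.86,-1],
    [[-0.417,-0.11,0.0],6.86,-1],
    [[-0.417,-0.11,0.0],6.86,-1],
    [[-0.417,-0.11,0.0],6.86,-0.5]
  ]
}}

```text
time: 1.35
tool_pos: [0.5478, 0.2584, 0.1712]
ee_rot: [-3.141, -0.0, 1.573]
wrist_force: [-0.5, 0.0, -0.2]
width: 0.087
finger_force: 0.0
```

```bash
cat >> h.py <<'E'
from scipy.optimize import least_squares as ls
from scipy.spatial.transform import Rotation as Ro
def go(x,y,z):
    o=robot.get_obs(); R=Ro.from_euler('xyz',o['ee_rot']).as_matrix()
    print('t',o['time'],'tcp',o['tool_pos'].round(4),'rpy',o['ee_rot'].round(3),'w',round(float(o['width']),4),'shift',(R.T@(np.array([x,y,z])-o['tool_pos'])).round(4))
def sphere(P): return ls(lambda p:np.linalg.norm(P-p[:3],axis=1)-p[3],[*P.mean(0),.03],loss='soft_l1',f_scale=.002).x.round(4)
def circ(P): return ls(lambda p:np.linalg.norm(P[:,:2]-p[:2],axis=1)-p[2],[*P[:,:2].mean(0),.03],loss='soft_l1',f_scale=.002).x.round(4)
E
python3 - <<'E'
from h import *
s=snap('wrist'); save(s,'w1.png'); W=world(s); H,S,V=cv2.split(cv2.cvtColor(s['image'],cv2.COLOR_RGB2HSV))
L=cv2.connectedComponentsWithStats(((H>50)&(H<75)&(S>150)).astype(np.uint8))
for i in range(1,L[0]):
    if L[2][i,4]>300: print(L[2][i],L[3][i],sphere(W[(L[1]==i)&(s['z_map']>0)]))
go(.549,.2583,.012)
E
```

```text
[ 294  196   49   49 1819] [318.22100055 219.58548653] [0.5463 0.2598 0.0298 0.0275]
[ 239  274   66   67 3186] [272.20590082 306.66666667] [0.4937 0.1621 0.0401 0.0378]
t 1.4 tcp [0.5478 0.2585 0.1713] rpy [ 3.142 -0.     1.573] w 0.083 shift [-0.0003  0.0012  0.1593]
```

View pics/w1.png

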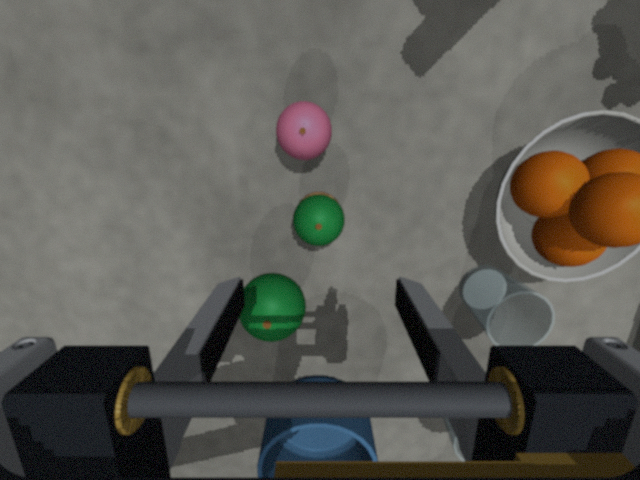

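The wrist picture shows the lime at (318,220), between the pink ball (303,131) and the bigger green one (272,307). The wrist and top fits agree on (0.547, 0.260, 0.030).

Emit:
{"op": "carry_out", "data": {
  "steps": [
    [[0.001,-0.001,0.05],0,-0.5],
    [[0.001,-0.001,0.1],0,-0.5],
    [[0.001,-0.001,0.14],0,-0.5],
    [[0.001,-0.001,0.159],0,-0.5],
    [[0.001,-0.001,0.159],0,-0.5],
    [[0.001,-0.001,0.159],0,1],
    [[0.001,-0.001,0.159],0,1],
    [[0.001,-0.001,0.159],0,1],
    [[0.001,-0.001,0.159],0,1],
    [[0.001,-0.001,0.159],0,1]
  ]
}}

```text
time: 2.65
tool_pos: [0.5488, 0.2594, 0.0174]
ee_rot: [3.139, -0.002, 1.571]
wrist_force: [-8.2, -1.6, 23.6]
width: 0.0243
finger_force: 18.5
```

Emit:
{"op": "carry_out", "data": {
  "steps": [
    [[0,0,0],0,1],
    [[0,0,-0.02],0,1],
    [[0,0,-0.05],0,1],
    [[0,0,-0.09],0,1],
    [[0,0,-0.13],0,1],
    [[0,0,-0.16],0,1],
    [[0,0,-0.16],0,1]
  ]
}}

```text
time: 3.52
tool_pos: [0.5497, 0.259, 0.1757]
ee_rot: [3.135, -0.002, 1.57]
wrist_force: [-0.1, 0.1, 0.2]
width: 0.0006
finger_force: 0.0
```

The lime slipped out during the close, so I'm looking again.

Run:
```python
from h import *
s=snap('wrist'); save(s,'w2.png'); 
for n in ('wrist','scene','top'):
    s=snap(n); W=world(s); H,S,V=cv2.split(cv2.cvtColor(s['image'],cv2.COLOR_RGB2HSV))
    L=cv2.connectedComponentsWithStats(((H>50)&(H<75)&(S>150)).astype(np.uint8))
    for i in range(1,L[0]):
        if L[2][i,4]>100: print(n,L[2][i],sphere(W[(L[1]==i)&(s['z_map']>0)]))
go(.549,.2583,.012)
```

```text
wrist [ 293  196   49   49 1803] [0.5459 0.2598 0.0297 0.0276]
wrist [ 238  274   58   66 2835] [0.4937 0.162  0.0399 0.0379]
scene [390 176  19  20 253] [0.55   0.2569 0.0312 0.0259]
scene [353 181  27  25 330] [0.4972 0.1602 0.0406 0.0372]
top [154 209  24  23 381] [0.5468 0.2604 0.0297 0.0265]
top [191 228  32  30 514] [0.4947 0.1625 0.0395 0.0372]
t 3.725 tcp [0.5468 0.258  0.1695] rpy [-3.138e+00  1.000e-03  1.570e+00] w 0.001 shift [0.0006 0.0028 0.1575]
```

View pics/w2.png

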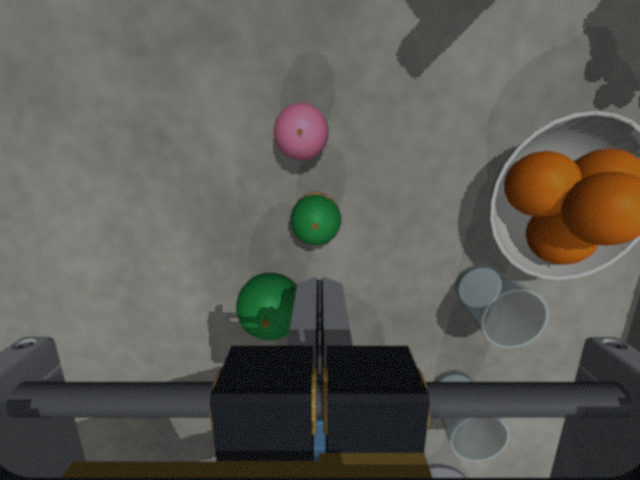

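The lime (316,220) is still in its ring and hasn't shifted. The arm hadn't settled, so the fingers closed too high. This time I'll settle before closing.

Emit:
{"op": "carry_out", "data": {
  "steps": [
    [[0,0,0],0,-0.5],
    [[0,0,0.05],0,-0.5],
    [[0,0,0.1],0,-0.5],
    [[0,0,0.14],0,-0.5],
    [[0,0,0.157],0,-0.5],
    [[0,0,0.157],0,-0.5],
    [[0,0,0.157],0,-0.5],
    [[0,0,0.157],0,-0.5],
    [[0,0,0.157],0,-0.5],
    [[0,0,0.157],0,-0.5]
  ]
}}

```text
time: 4.97
tool_pos: [0.5482, 0.2585, 0.0158]
ee_rot: [3.14, -0.0, 1.571]
wrist_force: [-0.6, -0.1, 0.3]
width: 0.0706
finger_force: 0.0
```

```bash
python3 -c "
from h import *
go(.5465,.2598,.0105); print(robot.get_obs()['wrist_force'])"
```

```text
t 4.975 tcp [0.5482 0.2585 0.0158] rpy [ 3.14  -0.     1.571] w 0.0706 shift [ 0.0013 -0.0017  0.0053]
[-0.57160868 -0.1046755   0.25687274]
```

Emit:
{"op": "carry_out", "data": {
  "steps": [
    [[0.001,-0.002,0.006],0,-0.5],
    [[0.001,-0.002,0.006],0,-0.5],
    [[0.001,-0.002,0.006],0,-0.3],
    [[0.001,-0.002,0.006],0,-0.2],
    [[0.001,-0.002,0.006],0,-0.15],
    [[0.001,-0.002,0.006],0,-0.15],
    [[0.001,-0.002,0.006],0,-0.15]
  ]
}}

```text
time: 5.85
tool_pos: [0.5459, 0.2594, 0.0091]
ee_rot: [3.141, -0.0, 1.57]
wrist_force: [0.2, 0.4, -0.2]
width: 0.0543
finger_force: 0.0
```

Emit:
{"op": "carry_out", "data": {
  "steps": [
    [[0,0,0],0,-0.1],
    [[0,0,0],0,0],
    [[0,0,0],0,0],
    [[0,0,0],0,0]
  ]
}}

```text
time: 6.35
tool_pos: [0.546, 0.2594, 0.0092]
ee_rot: [3.141, -0.0, 1.571]
wrist_force: [0.2, 0.8, 0.6]
width: 0.0472
finger_force: 0.1
```

Run:
```python
from h import *
ims=[]
for n,(u,v) in (('scene',(400,175)),('top',(166,220)),('wrist',None) ) if False else (('scene',(400,170)),('top',(166,220))):
    s=snap(n); im=s['image'][v-60:v+60,u-60:u+60]; ims.append(cv2.resize(im,(400,400),interpolation=cv2.INTER_CUBIC))
    W=world(s); H,S,V=cv2.split(cv2.cvtColor(s['image'],cv2.COLOR_RGB2HSV))
    L=cv2.connectedComponentsWithStats(((H>50)&(H<75)&(S>150)).astype(np.uint8))
    for i in range(1,L[0]):
        if L[2][i,4]>40: print(n,L[2][i],sphere(W[(L[1]==i)&(s['z_map']>0)]))
cv2.imwrite('pics/c3.png',np.hstack(ims)[...,::-1])
```

```text
scene [390 176  19  20 256] [0.5497 0.2572 0.0307 0.0263]
scene [352 182  28  25 392] [0.4968 0.16   0.0413 0.0368]
top [158 209  20  23 315] [0.5467 0.2596 0.0305 0.0257]
top [191 227  33  32 578] [0.4946 0.1626 0.039  0.0375]
```

View pics/c3.png

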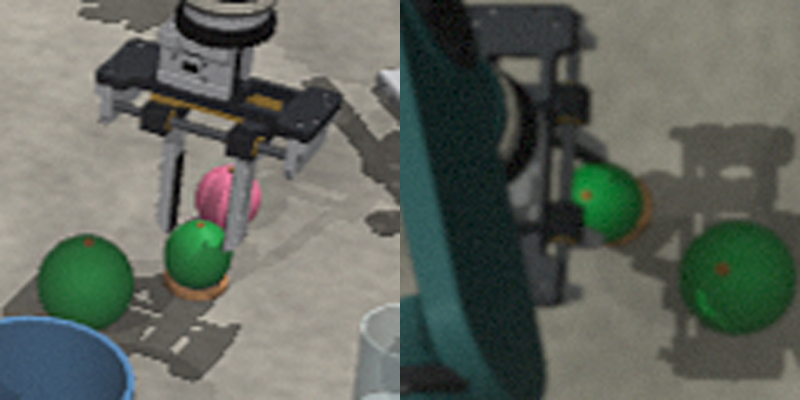

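The crop shows the fingers behind the lime, on its +y side, gripping a chord of it. I'll check where the reported TCP projects against the fingertips in the picture.

Run:
```python
from h import *
o=robot.get_obs(); p=o['tool_pos']; print(p.round(4), o['ee_rot'].round(3), o['joint_positions'].round(3))
for n in ('scene','top','wrist'):
    s=snap(n); c=np.array(s['R'])@p+s['t']; q=np.array(s['mtx'])@c; print(n,(q[:2]/q[2]).round(1),c.round(3))
    W=world(s); print('campos',(-np.array(s['R']).T@s['t']).round(4))
    if n=='wrist': print((np.array(s['R'])).round(3).tolist())
    # points between lime and pink above table, in the finger region
    m=(abs(W[...,0]-.546)<.07)&(abs(W[...,1]-.27)<.06)&(W[...,2]<.07)&(W[...,2]>.01)&(s['z_map']>0)
    H,S,V=cv2.split(cv2.cvtColor(s['image'],cv2.COLOR_RGB2HSV)); m&=(S<90)
    P=W[m]; print(n,len(P), P.min(0).round(3) if len(P) else '',P.max(0).round(3) if len(P) else '',np.median(P,0).round(3) if len(P) else '')
    save(s,'full_'+n+'.png')
```

```text
[0.546  0.2594 0.0091] [ 3.141 -0.     1.571] [ 0.35   0.289  1.462 -0.     1.39   0.35 ]
scene [396.9 191.7] [ 0.222 -0.139  1.486]
campos [ 0.9992 -0.9054  0.8543]
scene 107 [0.513 0.236 0.01 ] [0.586 0.329 0.07 ] [0.527 0.251 0.057]
top [169.7 222.2] [-0.334 -0.044  1.064]
campos [ 0.3546 -0.1064  1.0464]
top 67 [0.511 0.237 0.029] [0.582 0.27  0.07 ] [0.569 0.252 0.057]
wrist [320.2 269.1] [0.001 0.019 0.231]
campos [0.5454 0.3446 0.2243]
[[1.0, -0.0, -0.0], [-0.0, -0.957, 0.29], [-0.0, -0.29, -0.957]]
wrist 1045 [0.51  0.237 0.029] [0.581 0.33  0.07 ] [0.538 0.269 0.059]
```

View pics/full_wrist.png

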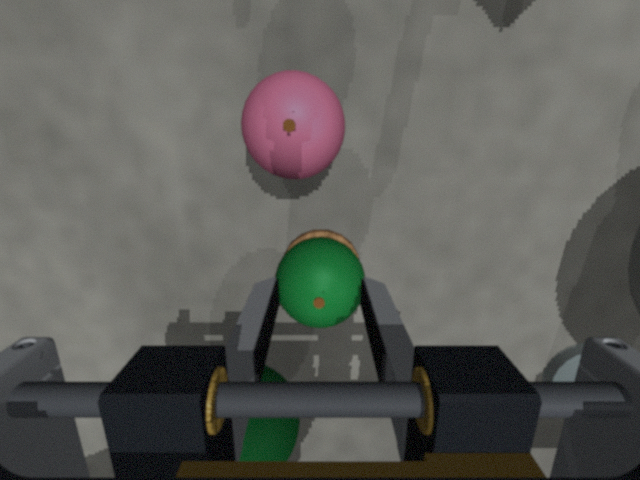

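The wrist view shows the fingers touching both sides of the lime, near (277,285) and (362,285). I'll close a little further and watch the force.

Emit:
{"op": "carry_out", "data": {
  "steps": [
    [[0,0,0],0,0.1],
    [[0,0,0],0,0.1]
  ]
}}

```text
time: 6.85
tool_pos: [0.546, 0.2594, 0.009]
ee_rot: [3.141, -0.0, 1.57]
wrist_force: [-0.2, 0.6, -0.3]
width: 0.0436
finger_force: 24.6
```

Run:
```python
from h import *
o=robot.get_obs();print(o['width'],o['finger_force'],o['wrist_force'],o['tool_pos'])
s=snap('wrist'); K=np.array(s['mtx']); W=world(s); print(K[0,0])
H,S,V=cv2.split(cv2.cvtColor(s['image'],cv2.COLOR_RGB2HSV))
for r in (275,282,290,300,310,330):
    g=np.where((H[r]>50)&(H[r]<75)&(S[r]>150))[0]; 
    if len(g): print(r,g.min(),g.max(),W[r,g.min()+1].round(3),W[r,g.max()-1].round(3))
    for u in list(range(262,284,4))+list(range(356,384,4)): print(u,W[r,u].round(3).tolist(),end=' ')
    print()
```

```text
0.04360595866147171 24.567146846093237 [-0.19066421  0.58403591 -0.29923953] [0.54595257 0.25938568 0.00904289]
340.25853163446055
275 277 361 [0.521 0.268 0.04 ] [0.569 0.268 0.041]
262 [0.505, 0.252, 0.002] 266 [0.508, 0.252, 0.001] 270 [0.511, 0.252, 0.002] 274 [0.513, 0.252, 0.001] 278 [0.521, 0.268, 0.04] 282 [0.524, 0.27, 0.045] 356 [0.566, 0.27, 0.045] 360 [0.569, 0.268, 0.041] 364 [0.573, 0.264, 0.031] 368 [0.58, 0.252, 0.002] 372 [0.583, 0.252, 0.001] 376 [0.585, 0.252, 0.002] 380 [0.588, 0.252, 0.002] 
282 281 358 [0.524 0.266 0.046] [0.567 0.266 0.047]
262 [0.514, 0.27, 0.054] 266 [0.516, 0.269, 0.052] 270 [0.518, 0.269, 0.053] 274 [0.521, 0.269, 0.053] 278 [0.522, 0.268, 0.05] 282 [0.524, 0.266, 0.046] 356 [0.566, 0.266, 0.046] 360 [0.568, 0.268, 0.05] 364 [0.57, 0.269, 0.053] 368 [0.572, 0.269, 0.053] 372 [0.574, 0.269, 0.053] 376 [0.545, 0.345, 0.224] 380 [0.588, 0.247, 0.002] 
290 281 357 [0.524 0.262 0.048] [0.566 0.262 0.048]
262 [0.516, 0.269, 0.063] 266 [0.518, 0.269, 0.062] 270 [0.52, 0.27, 0.064] 274 [0.522, 0.27, 0.064] 278 [0.524, 0.268, 0.06] 282 [0.524, 0.262
[... 653 characters left out ...]
 266 [0.521, 0.27, 0.086] 270 [0.522, 0.268, 0.082] 274 [0.524, 0.266, 0.078] 278 [0.524, 0.259, 0.065] 282 [0.518, 0.225, 0.002] 356 [0.572, 0.225, 0.002] 360 [0.567, 0.256, 0.06] 364 [0.567, 0.264, 0.075] 368 [0.568, 0.268, 0.082] 372 [0.569, 0.269, 0.085] 376 [0.545, 0.345, 0.224] 380 [0.573, 0.269, 0.084] 
330 267 371 [0.524 0.266 0.097] [0.567 0.266 0.096]
262 [0.522, 0.269, 0.101] 266 [0.523, 0.267, 0.098] 270 [0.524, 0.265, 0.094] 274 [0.524, 0.257, 0.081] 278 [0.515, 0.208, 0.002] 282 [0.518, 0.208, 0.002] 356 [0.573, 0.208, 0.002] 360 [0.576, 0.208, 0.001] 364 [0.567, 0.255, 0.079] 368 [0.567, 0.263, 0.091] 372 [0.567, 0.268, 0.099] 376 [0.569, 0.269, 0.101] 380 [0.57, 0.269, 0.101]
```

The depth map shows the fingers ending at z≈0.05, while the reported TCP is at 0.009. The real fingertips seem to sit about 4 cm higher than reported. I'll open, lift and measure that.

Emit:
{"op": "carry_out", "data": {
  "steps": [
    [[0,0,0],0,-0.2],
    [[0,0,0],0,-0.5],
    [[0,0,0],0,-0.5],
    [[0,0,0],0,-0.5],
    [[0,0,-0.04],0,-0.5],
    [[0,0,-0.08],0,-0.5],
    [[0,0,-0.09],0,-0.5],
    [[0,0,-0.09],0,-0.5],
    [[0,0,-0.09],0,-0.5],
    [[0,0,-0.09],0,-0.5]
  ]
}}

```text
time: 8.15
tool_pos: [0.5448, 0.259, 0.0969]
ee_rot: [-3.138, 0.001, 1.57]
wrist_force: [-0.5, -0.6, 0.8]
width: 0.0703
finger_force: 0.0
```

Run:
```python
from h import *
o=robot.get_obs();p=o['tool_pos'];print(o['width'],p.round(4),o['ee_rot'].round(3))
for n in ('wrist','scene','top'):
    s=snap(n); W=world(s); H,S,V=cv2.split(cv2.cvtColor(s['image'],cv2.COLOR_RGB2HSV))
    D=W-p
    m=(abs(D[...,1])<.013)&(abs(D[...,0])>.033)&(abs(D[...,0])<.06)&(W[...,2]>.085)&(W[...,2]<.2)&(s['z_map']>0)
    P=W[m]
    if len(P)<5: print(n,len(P)); continue
    print(n,len(P),'zmin',np.sort(P[:,2])[:8].round(4),'x',P[:,0].min().round(4),P[:,0].max().round(4),'y',np.percentile(P[:,1],[0,5,50,95,100]).round(4))
    for sg in (-1,1):
        Q=P[np.sign(P[:,0]-p[0])==sg]; print(sg,len(Q),Q[:,2].min() if len(Q) else '')
```

```text
0.0703372421998129 [0.5448 0.259  0.0969] [-3.138e+00  1.000e-03  1.570e+00]
wrist 5888 zmin [0.1322 0.1323 0.1323 0.1324 0.1325 0.1326 0.1326 0.1326] x 0.497 0.5922 y [0.251  0.2538 0.2685 0.2694 0.2702]
-1 2932 0.13247668431670767
1 2956 0.13221224460198996
scene 242 zmin [0.1331 0.1347 0.1348 0.1349 0.1359 0.1362 0.1363 0.1381] x 0.4993 0.5963 y [0.246  0.2467 0.2504 0.266  0.2712]
-1 103 0.13306705443309863
1 139 0.13468213045861332
top 201 zmin [0.1279 0.1292 0.1307 0.1308 0.1312 0.1321 0.1326 0.1333] x 0.4982 0.5938 y [0.2493 0.2502 0.2518 0.2663 0.2691]
-1 66 0.13325955100528825
1 135 0.12786733858516158
```

All three cameras put the tips at z≈0.132 when the report says 0.097. So true tip = reported z + 0.035, and I'll use that from now on.

Emit:
{"op": "carry_out", "data": {
  "steps": [
    [[0,0.001,0.03],0,-0.5],
    [[0,0.001,0.07],0,-0.5],
    [[0,0.001,0.1],0,-0.5],
    [[0,0.001,0.117],0,-0.5],
    [[0,0.001,0.117],0,-0.5],
    [[0,0.001,0.117],0,-0.5],
    [[0,0.001,0.117],0,-0.5],
    [[0,0.001,0.117],0,-0.5]
  ]
}}

```text
time: 9.3
tool_pos: [0.5477, 0.2597, -0.0166]
ee_rot: [3.139, -0.001, 1.57]
wrist_force: [-0.1, 0.5, -0.6]
width: 0.0706
finger_force: 0.0
```

```bash
python3 -c "
from h import *
go(.5462,.2598,-.024); print(robot.get_obs()['wrist_force'],robot.hold_point_z)"
```

```text
t 9.3 tcp [ 0.5477  0.2597 -0.0166] rpy [ 3.139e+00 -1.000e-03  1.570e+00] w 0.0706 shift [ 0.0001 -0.0015  0.0074]
[-0.12909067  0.50966497 -0.56349909] 0.0188
```

Emit:
{"op": "carry_out", "data": {
  "steps": [
    [[0,-0.001,0.006],0,-0.5],
    [[0,-0.001,0.006],0,-0.5],
    [[0,-0.001,0.006],0,-0.3],
    [[0,-0.001,0.006],0,0],
    [[0,-0.001,0.006],0,0.3],
    [[0,-0.001,0.006],0,1],
    [[0,-0.001,0.006],0,1],
    [[0,-0.001,0.006],0,1],
    [[0,-0.001,0.006],0,1]
  ]
}}

```text
time: 10.42
tool_pos: [0.546, 0.2594, -0.0238]
ee_rot: [3.141, -0.0, 1.571]
wrist_force: [0.6, -0.3, 0.3]
width: 0.0549
finger_force: 30.0
```

The lime is gripped at 55 mm with 30 N. Next I lift it and carry it over the crock.

Emit:
{"op": "carry_out", "data": {
  "steps": [
    [[0,0,-0.03],0,1],
    [[0,0,-0.08],0,1],
    [[0,0,-0.13],0,1],
    [[0,0,-0.15],0,1],
    [[0,0,-0.15],0,1],
    [[-0.05,0,-0.15],0,1],
    [[-0.1,0,-0.15],0,1],
    [[-0.15,0,-0.15],0,1],
    [[-0.2,0,-0.15],0,1],
    [[-0.24,0,-0.15],0,1]
  ]
}}

```text
time: 11.68
tool_pos: [0.5442, 0.0176, 0.1235]
ee_rot: [-3.137, -0.0, 1.57]
wrist_force: [1.1, -0.5, -0.7]
width: 0.0549
finger_force: 30.0
```

Emit:
{"op": "carry_out", "data": {
  "steps": [
    [[-0.02,0,0],0,1],
    [[-0.04,0,0],0,1],
    [[-0.04,0,0],0,1],
    [[-0.04,0,0],0,1],
    [[-0.04,0,0],0,1]
  ]
}}

```text
time: 12.3
tool_pos: [0.5459, -0.0195, 0.1261]
ee_rot: [3.141, -0.0, 1.572]
wrist_force: [0.8, 0.5, -0.3]
width: 0.0548
finger_force: 30.0
```

Run:
```python
from h import *
go(.5465,-.0205,-.035+.019)
for n in ('wrist','scene','top'):
    s=snap(n); W=world(s); H,S,V=cv2.split(cv2.cvtColor(s['image'],cv2.COLOR_RGB2HSV))
    m=(H>50)&(H<75)&(S>150)&(W[...,2]>.1)&(W[...,2]<.25); P=W[m&(s['z_map']>0)]; print(n,len(P),sphere(P) if len(P)>30 else '')
    m=(H>100)&(H<120)&(S>110)&(W[...,2]>.084)&(W[...,2]<.098)&(abs(W[...,1]+.02)<.09)&(abs(W[...,0]-.547)<.09); P=W[m]; print(len(P),circ(P) if len(P)>30 else '')
```

```text
t 12.3 tcp [ 0.5459 -0.0195  0.1261] rpy [ 3.141 -0.     1.572] w 0.0548 shift [-0.001   0.0006  0.1421]
wrist 8558 [ 0.5454 -0.0194  0.1796  0.0278]
2653 [ 0.5457 -0.0198  0.0654]
scene 512 [ 0.2681  0.051  -4.0663  4.2729]
396 [ 0.5498 -0.0241  0.0664]
top 69 [0.8928 0.4919 0.1414 0.05  ]
186 [ 0.5457 -0.0197  0.0664]
```

The lime is centred over the crock: the lime is at (0.5454, −0.0194) and the crock at (0.5457, −0.0198). I'll lower it about 141 mm, slowly.

Emit:
{"op": "carry_out", "data": {
  "steps": [
    [[0,0,0.03],0,1],
    [[0,0,0.06],0,1],
    [[0,0,0.09],0,1],
    [[0,0,0.11],0,1],
    [[0,0,0.125],0,1],
    [[0,0,0.133],0,1],
    [[0,0,0.133],0,1],
    [[0,0,0.133],0,1],
    [[0,0,0.133],0,1]
  ]
}}

```text
time: 13.58
tool_pos: [0.5466, -0.0207, -0.006]
ee_rot: [3.14, 0.0, 1.57]
wrist_force: [-1.6, 0.4, -0.4]
width: 0.0548
finger_force: 30.0
```

Run:
```python
from h import *
go(.5457,-.0198,-.016)
s=snap('wrist'); W=world(s); H,S,V=cv2.split(cv2.cvtColor(s['image'],cv2.COLOR_RGB2HSV))
m=(H>50)&(H<75)&(S>150)&(abs(W[...,1]+.02)<.045)&(abs(W[...,0]-.546)<.045)&(W[...,2]<.1); P=W[m]; print(len(P),sphere(P))
```

```text
t 13.575 tcp [ 0.5466 -0.0207 -0.006 ] rpy [3.14 0.   1.57] w 0.0548 shift [ 0.0009 -0.0009  0.01  ]
8527 [ 0.546  -0.0205  0.0475  0.0278]
```

Emit:
{"op": "carry_out", "data": {
  "steps": [
    [[0,0,0.004],0,1],
    [[0,0,0.007],0,1],
    [[0,0,0.009],0,1],
    [[0,0,0.0095],0,1],
    [[0,0,0.0095],0,1],
    [[0,0,0.0095],0,1]
  ]
}}

```text
time: 14.38
tool_pos: [0.5457, -0.0207, -0.016]
ee_rot: [-3.142, 0.0, 1.571]
wrist_force: [-3.1, -0.3, 4.7]
width: 0.0547
finger_force: 30.0
```

It has touched the floor lightly, at about 5 N. Now I open partway and lift out.

Emit:
{"op": "carry_out", "data": {
  "steps": [
    [[0,0,-0.0005],0,-0.2],
    [[0,0,-0.0005],0,-0.3],
    [[0,0,-0.0005],0,-0.45],
    [[0,0,-0.0005],0,-0.45],
    [[0,0,-0.03],0,-0.45],
    [[0,0,-0.08],0,-0.45],
    [[0,0,-0.13],0,-0.45],
    [[0,0,-0.17],0,-0.45],
    [[0,0,-0.17],0,-0.45],
    [[0,0,-0.17],0,-0.45]
  ]
}}

```text
time: 15.62
tool_pos: [0.5452, -0.0205, 0.1523]
ee_rot: [-3.14, -0.0, 1.571]
wrist_force: [0.2, -0.2, -0.8]
width: 0.0683
finger_force: 0.0
```

Run:
```python
from h import *
go(.4705,-.297,.16)
for n in ('wrist','top'):
    s=snap(n); W=world(s); H,S,V=cv2.split(cv2.cvtColor(s['image'],cv2.COLOR_RGB2HSV))
    b=(abs(W[...,1]+.02)<.09)&(abs(W[...,0]-.546)<.09)
    P=W[(H>50)&(H<75)&(S>150)&b&(W[...,2]<.1)]; print(n,len(P),sphere(P) if len(P)>50 else '')
    P=W[(H>100)&(H<120)&(S>110)&(W[...,2]>.084)&(W[...,2]<.098)&b]; print(len(P),circ(P))
```

```text
t 15.625 tcp [ 0.5452 -0.0205  0.1523] rpy [-3.14  -0.     1.571] w 0.0683 shift [-0.2765 -0.0746 -0.0077]
wrist 2130 [ 0.5457 -0.0202  0.0377  0.0276]
3353 [ 0.5457 -0.0202  0.0656]
top 29 
203 [ 0.5457 -0.02    0.0663]
```

The lime rests in the crock at (0.546, −0.020, 0.037) and the crock hasn't moved. Next stop is over the lids.

Emit:
{"op": "carry_out", "data": {
  "steps": [
    [[-0.277,-0.074,0],0,-0.4],
    [[-0.277,-0.074,0],0,-0.4],
    [[-0.277,-0.074,0],0,-0.4],
    [[-0.277,-0.074,0],0,-0.4],
    [[-0.277,-0.074,0],0,-0.4],
    [[-0.277,-0.074,0],0,-0.4],
    [[-0.277,-0.074,0],0,-0.4],
    [[-0.277,-0.074,0],0,-0.4],
    [[-0.277,-0.074,0],0,-0.4]
  ]
}}

```text
time: 16.85
tool_pos: [0.4722, -0.2965, 0.1536]
ee_rot: [3.141, -0.0, 1.572]
wrist_force: [-0.7, 0.3, 0.5]
width: 0.0663
finger_force: 0.0
```

```bash
cat >> h.py <<'E'
def lids(n,x,y,z0=0):
    s=snap(n); W=world(s); H,S,V=cv2.split(cv2.cvtColor(s['image'],cv2.COLOR_RGB2HSV)); W=W-[0,0,z0]
    b=(abs(W[...,1]-y)<.1)&(abs(W[...,0]-x)<.1)&(s['z_map']>0); o=b&(H>5)&(H<22)&(S>200)
    c=W[o&(W[...,2]>.045)&(W[...,2]<.07)]; d=W[o&(W[...,2]>.012)&(W[...,2]<.03)]
    r=(abs(W[...,1]-y)<.02)&(abs(W[...,0]-x)<.02)&(V<80)&(W[...,2]>.085)&(W[...,2]<.105); k=W[r]
    print(n,'collar',len(c),np.percentile(c[:,2],90).round(4) if len(c) else '',circ(c) if len(c)>20 else '','disc',len(d),np.median(d[:,2]).round(4) if len(d) else '',circ(cv2.convexHull(d[:,:2].astype(np.float32))[:,0]) if len(d)>50 else '','knob',len(k),k.mean(0).round(4) if len(k) else '',k.min(0).round(4) if len(k) else '',k.max(0).round(4) if len(k) else '')
    return s
E
python3 - <<'E'
from h import *
go(.4705,-.297,.1)
for n in ('wrist','top'): save(lids(n,.4705,-.297),'lid_'+n+'.png')
E
```

```text
t 16.85 tcp [ 0.4722 -0.2965  0.1536] rpy [ 3.141 -0.     1.572] w 0.0663 shift [-0.0005 -0.0017  0.0536]
wrist collar 884 0.0561 [ 0.4695 -0.2975  0.0193] disc 13077 0.0235 [ 0.4691 -0.2983  0.0737] knob 365 [ 0.4693 -0.2969  0.0945] [ 0.461  -0.3071  0.0851] [ 0.4782 -0.2894  0.0972]
top collar 85 0.0557 [ 0.4707 -0.2969  0.0197] disc 1211 0.0219 [ 0.4697 -0.2947  0.0726] knob 50 [ 0.4691 -0.2958  0.093 ] [ 0.4622 -0.3026  0.0889] [ 0.4767 -0.2886  0.096 ]
```

View pics/lid_wrist.png

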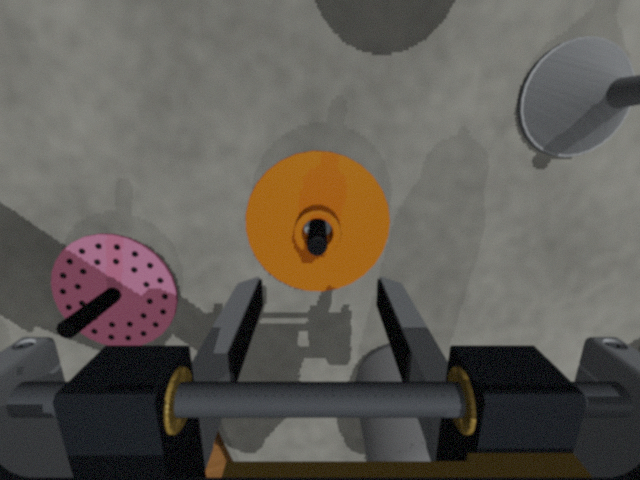

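The wrist view shows the nested lids at (318,220) with the knob at (317,235). The pink decoy is off to the left and the funnel to the upper right. The lids' axis is at (0.4698, −0.2970), collar top z≈0.055 and knob top z≈0.095.

Emit:
{"op": "carry_out", "data": {
  "steps": [
    [[-0.0005,-0.0025,0.04],0,-0.4],
    [[-0.0005,-0.0025,0.08],0,-0.4],
    [[-0.0005,-0.0025,0.11],0,-0.4],
    [[-0.0005,-0.0025,0.122],0,-0.4],
    [[-0.0005,-0.0025,0.122],0,-0.4],
    [[-0.0005,-0.0025,0.122],0,-0.4],
    [[-0.0005,-0.0025,0.122],0,-0.4],
    [[-0.0005,-0.0025,0.122],0,-0.4]
  ]
}}

```text
time: 17.95
tool_pos: [0.4698, -0.2985, 0.0326]
ee_rot: [3.14, 0.001, 1.57]
wrist_force: [-0.1, -0.1, -0.6]
width: 0.0658
finger_force: 0.0
```

```bash
python3 -c "
from h import *
go(.4698,-.297,.025)"
```

```text
t 17.95 tcp [ 0.4698 -0.2985  0.0326] rpy [3.14e+00 1.00e-03 1.57e+00] w 0.0658 shift [0.0015 0.     0.0076]
```

Emit:
{"op": "carry_out", "data": {
  "steps": [
    [[0.0015,0,0.006],0,-0.4],
    [[0.0015,0,0.006],0,0],
    [[0.0015,0,0.006],0,0.3],
    [[0.0015,0,0.006],0,0.5],
    [[0.0015,0,0.006],0,1],
    [[0.0015,0,0.006],0,1],
    [[0.0015,0,0.006],0,1],
    [[0.0015,0,0.006],0,1],
    [[0.0015,0,0.006],0,1]
  ]
}}

```text
time: 19.08
tool_pos: [0.4694, -0.2967, 0.0257]
ee_rot: [3.141, 0.0, 1.571]
wrist_force: [1.6, 0.3, -0.3]
width: 0.0176
finger_force: 30.0
```

Knob gripped. I lift gently so the cover stays nested.

Emit:
{"op": "carry_out", "data": {
  "steps": [
    [[0,0,-0.005],0,1],
    [[0,0,-0.015],0,1],
    [[0,0,-0.035],0,1],
    [[0,0,-0.06],0,1],
    [[0,0,-0.085],0,1],
    [[0,0,-0.11],0,1],
    [[0,0,-0.125],0,1],
    [[0,0,-0.135],0,1],
    [[0,0,-0.14],0,1],
    [[0,0,-0.14],0,1]
  ]
}}

```text
time: 20.32
tool_pos: [0.4691, -0.2965, 0.1652]
ee_rot: [-3.141, -0.0, 1.57]
wrist_force: [-0.4, -0.3, -2.7]
width: 0.0173
finger_force: 30.0
```

Emit:
{"op": "carry_out", "data": {
  "steps": [
    [[0.01,0.003,0],0,1],
    [[0.035,0.01,0],0,1],
    [[0.075,0.021,0],0,1],
    [[0.115,0.032,0],0,1],
    [[0.155,0.043,0],0,1],
    [[0.195,0.054,0],0,1],
    [[0.23,0.064,0],0,1],
    [[0.255,0.071,0],0,1],
    [[0.27,0.075,0],0,1],
    [[0.276,0.0763,0],0,1]
  ]
}}

```text
time: 21.58
tool_pos: [0.5454, -0.0198, 0.1651]
ee_rot: [-3.141, 0.0, 1.572]
wrist_force: [-0.3, 0.9, -2.1]
width: 0.0173
finger_force: 30.0
```

Emit:
{"op": "carry_out", "data": {
  "steps": [
    [[0,0,0],0,1],
    [[0,0,0],0,1],
    [[0,0,0],0,1]
  ]
}}

```text
time: 21.95
tool_pos: [0.5455, -0.0214, 0.1656]
ee_rot: [3.142, 0.0, 1.569]
wrist_force: [-0.5, 0.5, -3.0]
width: 0.0176
finger_force: 30.0
```

Run:
```python
from h import *
go(.5457,-.0202,.1037)
z0=robot.get_obs()['tool_pos'][2]-.0257
for n in ('wrist','top','scene'): 
    s=lids(n,.5457,-.0202,z0); save(s,'over_'+n+'.png')
    W=world(s); H,S,V=cv2.split(cv2.cvtColor(s['image'],cv2.COLOR_RGB2HSV)); b=(abs(W[...,1]+.02)<.09)&(abs(W[...,0]-.546)<.09)
    P=W[(H>100)&(H<120)&(S>110)&(W[...,2]>.084)&(W[...,2]<.098)&b]; print(len(P),circ(P) if len(P)>30 else '')
```

```text
t 21.95 tcp [ 0.5455 -0.0214  0.1656] rpy [3.142 0.    1.569] w 0.0176 shift [0.0012 0.0002 0.0619]
wrist collar 1148 0.0561 [ 0.5446 -0.0255  0.0218] disc 25364 0.0236 [ 0.5443 -0.0239  0.0743] knob 1471 [ 0.545  -0.02    0.0942] [ 0.5344 -0.0314  0.0851] [ 0.5554 -0.011   0.105 ]
3 
top collar 3 0.051  disc 1607 0.0218 [ 0.5446 -0.0227  0.0737] knob 0   
0 
scene collar 133 0.0563 [ 0.5487 -0.0273  0.0197] disc 1765 0.0234 [ 0.5499 -0.027   0.0752] knob 69 [ 0.5463 -0.0268  0.0947] [ 0.5379 -0.0356  0.0859] [ 0.559  -0.014   0.1048]
121 [ 0.5504 -0.0243  0.0662]
```

View pics/over_scene.png

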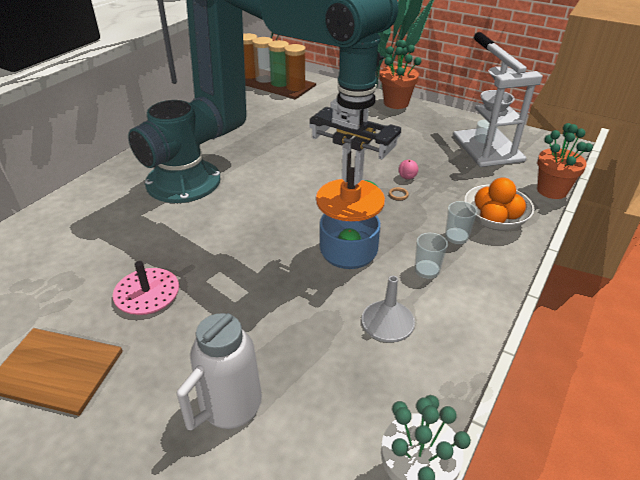

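The lids hang level over the crock at (350,200), and the lime is visible inside. They sit about 2 mm off toward −y, so I'll correct that and lower them.

Emit:
{"op": "carry_out", "data": {
  "steps": [
    [[0.002,0.0005,0.005],0,1],
    [[0.002,0.0005,0.018],0,1],
    [[0.002,0.0005,0.03],0,1],
    [[0.002,0.0005,0.037],0,1],
    [[0.002,0.0005,0.04],0,1],
    [[0.002,0.0005,0.04],0,1],
    [[0.002,0.0005,0.04],0,1],
    [[0.002,0.0005,0.04],0,1]
  ]
}}

```text
time: 23.1
tool_pos: [0.5464, -0.0187, 0.1261]
ee_rot: [3.141, 0.0, 1.57]
wrist_force: [-0.3, 0.1, -4.3]
width: 0.0172
finger_force: 30.0
```

Run:
```python
from h import *
go(.5457,-.0202,.1037); z0=robot.get_obs()['tool_pos'][2]-.0257
for n in ('scene','top'):
    s=lids(n,.547,-.0215,z0)
    W=world(s); H,S,V=cv2.split(cv2.cvtColor(s['image'],cv2.COLOR_RGB2HSV)); b=(abs(W[...,1]+.02)<.09)&(abs(W[...,0]-.546)<.09)
    P=W[(H>100)&(H<120)&(S>110)&(W[...,2]>.02)&(W[...,2]<.085)&b]; print(len(P),circ(P) if len(P)>30 else '')
```

```text
t 23.1 tcp [ 0.5464 -0.0187  0.1261] rpy [3.141 0.    1.57 ] w 0.0172 shift [-0.0015 -0.0007  0.0224]
scene collar 129 0.0566 [ 0.5498 -0.0251  0.0195] disc 1726 0.0234 [ 0.5503 -0.0249  0.075 ] knob 70 [ 0.5473 -0.0247  0.0949] [ 0.5382 -0.0335  0.0853] [ 0.56   -0.0103  0.105 ]
82 [ 0.551  -0.0242  0.0667]
top collar 1 0.0477  disc 1472 0.0218 [ 0.5449 -0.0205  0.0733] knob 0   
0
```

Emit:
{"op": "carry_out", "data": {
  "steps": [
    [[-0.0003,0,0.004],0,1],
    [[-0.0003,0,0.009],0,1],
    [[-0.0003,0,0.014],0,1],
    [[-0.0003,0,0.018],0,1],
    [[-0.0003,0,0.021],0,1],
    [[-0.0003,0,0.0225],0,1],
    [[-0.0003,0,0.0235],0,1],
    [[-0.0003,0,0.0235],0,1],
    [[-0.0003,0,0.0235],0,1]
  ]
}}

```text
time: 24.32
tool_pos: [0.5461, -0.019, 0.1036]
ee_rot: [3.141, 0.0, 1.571]
wrist_force: [-4.8, -0.1, 5.8]
width: 0.0173
finger_force: 30.0
```

Contact came at exactly the predicted height. I release the knob and check the seating.

Emit:
{"op": "carry_out", "data": {
  "steps": [
    [[0,0,-0.0005],0,0.4],
    [[0,0,-0.0005],0,0],
    [[0,0,-0.0005],0,-0.4],
    [[0,0,-0.0005],0,-0.4],
    [[0,0,-0.0005],0,-0.4],
    [[0,0,-0.0005],0,-0.4]
  ]
}}

```text
time: 25.08
tool_pos: [0.5461, -0.0189, 0.1025]
ee_rot: [3.142, -0.0, 1.571]
wrist_force: [-0.0, -0.8, -0.1]
width: 0.0657
finger_force: 0.0
```

Run:
```python
from h import *
for n in ('wrist','scene','top'):
    s=lids(n,.547,-.0215,.078); W=world(s); H,S,V=cv2.split(cv2.cvtColor(s['image'],cv2.COLOR_RGB2HSV))
    P=W[(H>5)&(H<22)&(S>200)&(abs(W[...,1]+.021)<.085)&(abs(W[...,0]-.547)<.085)&(W[...,2]>.09)&(W[...,2]<.108)]
    A=np.c_[P[:,:2],np.ones(len(P))]; f=ls(lambda q:A@q-P[:,2],[0,0,.1],loss='soft_l1',f_scale=.001).x
    print('tilt',f[:2].round(4))
    P=W[(H>100)&(H<120)&(S>110)&(W[...,2]>.02)&(W[...,2]<.085)&(abs(W[...,1]+.021)<.085)&(abs(W[...,0]-.547)<.085)]; print('crock',len(P),circ(P) if len(P)>30 else '')
go(.5457,-.0195,.067)
```

```text
wrist collar 2410 0.0562 [ 0.5452 -0.02    0.0192] disc 25537 0.0235 [ 0.545  -0.0215  0.0743] knob 1181 [ 0.5454 -0.0185  0.094 ] [ 0.5368 -0.0295  0.085 ] [ 0.5536 -0.0114  0.0973]
tilt [-0.0005  0.    ]
crock 0 
scene collar 148 0.0564 [ 0.5494 -0.0249  0.0197] disc 1694 0.0234 [ 0.5499 -0.0254  0.0751] knob 49 [ 0.5515 -0.0258  0.0925] [ 0.5437 -0.0334  0.085 ] [ 0.5585 -0.016   0.0972]
tilt [-0.0027  0.0068]
crock 103 [ 0.5488 -0.0222  0.0692]
top collar 3 0.0484  disc 1309 0.0217 [ 0.5448 -0.0205  0.0732] knob 0   
tilt [0.0004 0.002 ]
crock 0 
t 25.225 tcp [ 0.5461 -0.0189  0.1026] rpy [ 3.141 -0.     1.57 ] w 0.0661 shift [-0.0006 -0.0004  0.0356]
```

The lids are seated and level, with the collar and disc heights matching the home position. Now down onto the collar.

Emit:
{"op": "carry_out", "data": {
  "steps": [
    [[-0.001,-0.0008,0.008],0,-0.4],
    [[-0.001,-0.0008,0.018],0,-0.4],
    [[-0.001,-0.0008,0.026],0,-0.4],
    [[-0.001,-0.0008,0.031],0,-0.4],
    [[-0.001,-0.0008,0.031],0,-0.4],
    [[-0.001,-0.0008,0.031],0,-0.4],
    [[-0.001,-0.0008,0.031],0,-0.4]
  ]
}}

```text
time: 26.1
tool_pos: [0.5457, -0.02, 0.0721]
ee_rot: [3.141, 0.0, 1.571]
wrist_force: [-0.8, -0.1, -0.9]
width: 0.0659
finger_force: 0.0
```

Emit:
{"op": "carry_out", "data": {
  "steps": [
    [[0,0,0],0,-0.2],
    [[0,0,0],0,-0.1],
    [[0,0,0],0,0],
    [[0,0,0],0,0.1],
    [[0,0,0],0,0.3],
    [[0,0,0],0,1],
    [[0,0,0],0,1],
    [[0,0,0],0,1]
  ]
}}

```text
time: 27.1
tool_pos: [0.5454, -0.0199, 0.0716]
ee_rot: [3.141, -0.0, 1.57]
wrist_force: [1.1, 0.8, -0.4]
width: 0.0453
finger_force: 30.0
```

Collar gripped at 45 mm. I lift straight up by 125 mm.

Emit:
{"op": "carry_out", "data": {
  "steps": [
    [[0,0,-0.004],0,1],
    [[0,0,-0.012],0,1],
    [[0,0,-0.025],0,1],
    [[0,0,-0.04],0,1],
    [[0,0,-0.06],0,1],
    [[0,0,-0.08],0,1],
    [[0,0,-0.1],0,1],
    [[0,0,-0.115],0,1],
    [[0,0,-0.123],0,1],
    [[0,0,-0.125],0,1]
  ]
}}

```text
time: 28.35
tool_pos: [0.5455, -0.02, 0.1971]
ee_rot: [3.141, -0.0, 1.571]
wrist_force: [0.3, 0.1, -1.6]
width: 0.0451
finger_force: 30.0
```

Emit:
{"op": "carry_out", "data": {
  "steps": [
    [[0,0,0],0,1],
    [[0,0,0],0,1],
    [[0,0,0],0,1],
    [[0,0,0],0,1],
    [[0,0,0],0,1],
    [[0,0,0],0,1]
  ]
}}

```text
time: 29.1
tool_pos: [0.5453, -0.02, 0.1966]
ee_rot: [3.142, -0.0, 1.57]
wrist_force: [0.0, 0.2, -0.1]
width: 0.0454
finger_force: 30.0
```

Run:
```python
from h import *
s=snap('scene'); W=world(s); H,S,V=cv2.split(cv2.cvtColor(s['image'],cv2.COLOR_RGB2HSV)); b=(abs(W[...,1]+.021)<.09)&(abs(W[...,0]-.547)<.09)
P=W[b&(H>5)&(H<22)&(S>200)&(W[...,2]>.1)]; print('cover z',np.percentile(P[:,2],[1,10,50,90,99]).round(3))
Q=P[abs(P[:,2]-np.median(P[:,2]))<.01]; print('tilt',np.linalg.lstsq(np.c_[Q[:,:2],np.ones(len(Q))],Q[:,2],rcond=None)[0].round(3))
K=W[b&(V<70)&(W[...,2]>.12)&(W[...,2]<.18)&(abs(W[...,1]+.022)<.03)&(abs(W[...,0]-.548)<.03)]; print('knob',len(K),K.max(0).round(3) if len(K) else '',K.mean(0).round(3) if len(K) else '')
F=W[b&(S<70)&(W[...,2]>.088)&(W[...,2]<.1)]; print('flange',len(F),np.median(F[:,2]) if len(F) else '',circ(cv2.convexHull(F[:,:2].astype(np.float32))[:,0]) if len(F)>30 else '')
print(robot.get_obs()); save(s,'end.png')
```

```text
cover z [0.218 0.224 0.227 0.249 0.259]
tilt [-0.012  0.018  0.234]
knob 116 [ 0.559 -0.018  0.168] [ 0.553 -0.028  0.144]
flange 1700 0.0963816991499919 [ 0.5489 -0.0224  0.0706]
{'time': 29.15, 'joint_positions': array([-1.40515817e-01,  7.39838668e-02,  1.33469493e+00,  1.23282636e-04,
        1.73275882e+00, -1.40169041e-01]), 'qvel': array([-0.00013992, -0.00226234, -0.00180469,  0.00016739,  0.00097116,
       -0.00027952]), 'joint_torque': array([-7.77216337e-04, -3.40478218e+01, -3.08412516e+01,  6.84054941e-02,
        2.62683275e-02,  2.24221844e-04]), 'tool_pos': array([ 0.54533267, -0.01992549,  0.19662903]), 'ee_rot': array([ 3.14142214e+00, -9.88125318e-05,  1.57046945e+00]), 'wrist_force': array([-0.16270571, -0.47672973, -0.67137148]), 'wrist_torque': array([-0.12127158,  0.0944678 ,  0.00541925]), 'finger_force': 29.99966469593346, 'width': 0.04514801401328822}
```

View pics/end.png

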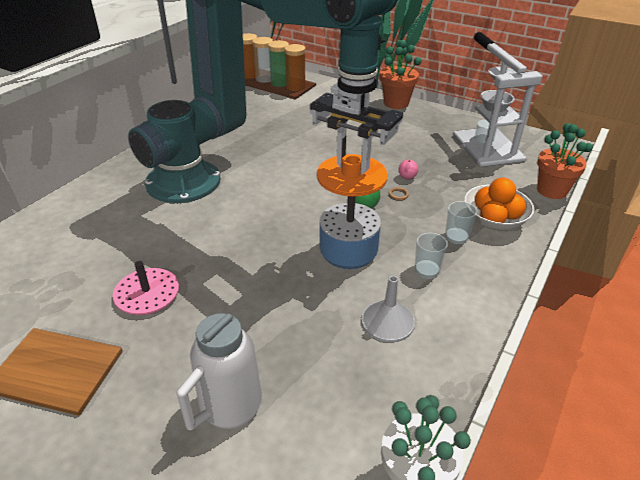

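The cover is held level at (352,173), with its lower edge at about 0.217 m, well above the knob top. The strainer is seated flush on the crock at (350,222), and the bystanders are undisturbed.

```bash
python3 -c "
from bench import robot
print(robot.close_job())"
```

```text
the job is handed in; nothing more can be done
None
```

The job is handed in, with no verdict shown: the lime is in the crock, the strainer lid is seated, and the orange cover is held level about 45 mm above the knob top; the first lime grasp slipped because the reported tool height was about 35 mm too low, and I corrected for that afterwards.

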